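Open the fill port shutter and lock its pin in the side slot

TASK

Open the shutter of the blue fill station and lock it open: with the outside of the shut fingers push the black-headed pin along the long leg of the L-shaped slot until it is at the corner, then push it sideways into the short leg until it is fully home at the green-marked end. Only push the pin: do not take it between the fingers or lift it out of its slot. Leave the station with the pin standing upright, and do not disturb the tape roll, label roll, tin lid, stamp or tea tin round about.

Things in the scene. Friction and masses are not known exactly. Their poses are not given: they have to be found in the camera images.
- station: Fixed fill station: blue case 180 mm (x) by 140 mm (y), flat bare-metal deck 60 mm above the table, nothing on it but the pin and a 2 mm yellow rim round the 35x32 mm fill port at (-35, -38) mm. Origin under its centre, at table height; x points to the robot's right, within 0.45 rad. An L-shaped slot 19 mm wide is cut through the 32 mm thick deck: long leg along +x at y = 5 mm, then short leg along +y at x = 35 mm.
- pin: Loose steel pin, 0.2 to 0.33 kg, upright in the slot. Above the deck: collar, diameter 42 mm, to 6 mm height; steel hub, diameter 28 mm, to 18 mm; black head, diameter 22 mm, to 46 mm. The stem, diameter 16 mm, reaches 50 mm down. Origin on its axis under the collar (deck height); z up. Slides on the deck with 1 to 2 N and drives the shutter ahead. Push low, on the hub.
- shutter (a joint): Orange shutter under the deck, sliding along the station's x, moved only by the pin: 0 = port closed, about 0.059 m when the pin has come to the corner (port fully open). Light friction (about 0.15 N), no spring: it stays where it is left.
- slot_start (a point): Point at deck height on the pin's path at the start of the long leg (red mark), 75 mm before the corner. The pin starts 0 to 15 mm from here.
- corner (a point): Point at deck height where the pin's axis stands at the corner of the L. The pin can go about 1.5 mm past it to the end wall of the long leg, which is also the outer wall of the short leg: pushed against it, the pin is in line with the short leg.
- lock_end (a point): Point at deck height where the pin's axis stands at the end of the short leg, between the green marks, 40 mm from the corner; the end wall stops the pin about 1.5 mm past it.
- tape_roll: Bystander, loose: ring-shaped roll of brown packing tape lying flat, 96 mm across, 48 mm high. Origin under its centre.
- label_roll: Bystander, loose: roll of green and white labels lying flat, 74 mm across, 30 mm high. Origin under its centre.
- tin_lid: Bystander, loose: round white tin lid, 69 mm across, 26 mm high. Origin under its centre.
- date_stamp: Bystander, loose: wooden hand stamp standing upright, 27x46 mm, 70 mm high. Origin under its centre.
- tea_tin: Bystander, loose: white round tea tin standing upright, 69 mm across, 138 mm high. Origin under its centre.
Not all that is in view belongs to the job. Leave any turquoise look-alike of the pin alone.

How it is judged (in metres and radians):
On the way, in this order (a step that is already met when the one before it is completed fails the run):
1. the pin is at the corner, still in the long leg, and the shutter is open (z of pin in the frame of station between 0.056 and 0.064 m and x of pin in the frame of station above 0.03 m and y of pin in the frame of station below 0.02 m and value of joint shutter above 0.053 m), for 0.05 s.
2. the pin is home at the end of the short leg (z of pin in the frame of station between 0.056 and 0.064 m and x of pin in the frame of station between 0.031 and 0.039 m and y of pin in the frame of station above 0.04 m), for 0.2 s.
At the end, for the whole second after the job is handed in: The pin stands upright (within 0.1 rad) and still in the short leg, within about 5 mm of its green-marked end (y over 40 mm, x between 31 and 39 mm in the station's frame), its collar within 4 mm of the deck, and the shutter is open by more than 53 mm (all of step 2 and value of joint shutter above 0.053 m and angle between pin's own z axis and vertical below 0.1 rad and linear speed of pin below 0.01 m/s); the robot touches nothing.
It fails at once if the pin is lifted more than 8 mm off the deck (z of pin in the frame of station above 0.068 m).
It fails at once if the pin's head is taken between the fingers (contact force between the fingers and pin above 0.5 N and horizontal distance between the grasp point and pin below 0.009 m and z of the grasp point in the frame of station below 0.112 m).
It fails at once if a bystander (tape roll, label roll, tin lid, stamp, tea tin) is shifted by more than 20 mm or tipped (distance of any of tape_roll, label_roll, tin_lid, date_stamp, tea_tin from where it was at the start of the episode above 0.02 m or angle between any of tape_roll, label_roll, tin_lid, date_stamp, tea_tin's own z axis and vertical above 0.5 rad).
It also fails if it takes over 48 s, if anything falls off the work surface, if the arm or the gripper's body presses on something with over 40 N, if the wrist force passes 120 N, or if a joint passes its speed limit or range.

ROBOT

A 6-joint arm with a two-finger parallel gripper is mounted at the origin on the work surface; the furniture and walls round the work are solid. World frame = base frame: x ahead of the robot, y to its left, z up, the work surface at z = 0. Lengths are in mm, angles in rad, forces in N, time in s.
With the tool pointing down it reaches from about 350 to 775 mm from the base axis. Payload 7.3 kg.
Tool frame: the origin (TCP) lies between the finger pads; the fingertips stand bot.tip_extent ahead of it and the grasp point (between the pads) lies 6 mm ahead of it (bot.tip_extent is the distance from the TCP to the fingertips, in mm); x points along the fingers, y is the direction in which the jaws open and shut, and the axes are right-handed (so a half turn about x gives the same grasp; the last joint's range is limited). The gripper opens to 92 mm and grips with 3 to 60 N. Pads are 19 mm wide; open, the fingers measure 130 mm over their backs; the gripper's body (75 mm by 190 mm) begins 47 mm behind the grasp point.
Start: joints at [-0.146, 0.342, 1.524, -0, 1.275, -0.146], TCP at [525.02, 0.019, 217.341] pointing down, gripper open.
Joint ranges: [-2.53, 2.53], [-0.77, 2.02], [0.04, 2.7], [-1, 4.14], [0.28, 2.66], [-3.11, 3.11]. Speed limits (rad/s): [2.57, 2.57, 3.14, 3.14, 3.14, 3.14].

INTERFACE

Orientations are given as [roll, pitch, yaw] about the fixed x, y, z axes, in that order (R = Rz(yaw) Ry(pitch) Rx(roll)).
In Python, from plant import bot, capture, workorder gives the robot as it stands. The module is installed in compiled form; this text tells all that it offers.
- The arm moves only by the shell command python3 -m crank 'ROWS'. ROWS is JSON, a list of rows, each an object with "linear": the shift along the tool's x, y, z in cm, a list of three; "delta_rot": the turn, a rotation vector about the tool's x, y, z in degrees, a list of three; "fingers": the opening, from 0 (shut) to 1 (fully open). In form: [{"linear": [x, y, z], "delta_rot": [wx, wy, wz], "fingers": fingers}, ...]. A call has exactly 5 rows; each row shifts and turns the commanded pose from where the row before left it, along the tool's axes as they then stand; what a row does not reach is not made up. A row lasts 1/10 s, in which the tool goes at most 50 mm and 8.59 degrees, less where a joint would pass 70% of its speed; a pose out of reach is approached as far as the arm can. A call with a gripper value outside its range is refused whole. The fingers move at their own pace and stop on an object; the grip force is fixed at half the most. Time passes only in rows, so rows that do not move let the fingers close, or fill a call up. It gives the time, the measured TCP pose, the force and the opening at its end, in the units of the state.
- bot.get_obs(): the state, without advancing time (a new reading comes with each control period).
- capture(name): name is "scene" or "side" or "wrist"; returns a dict with "image" (420x560x3 uint8, blue, green, red), "mtx" (3x3 intrinsics, pixels), "pose" (4x4, takes a point from camera to world coordinates). Camera axes: x right, y down, z forward; pixel columns grow to the right and rows downward; lengths in mm; the calibration is good to about 2 mm. A picture is of the moment at which its call begins. There is no depth.
- workorder.close_job(): hands the job in, once; it reports no verdict.
The state is a dict: "time": time; "joint_positions": joint angles; "dq": joint speeds; "tau": joint torques, N m; "tool_pos": TCP position; "tcp_rot": TCP orientation; "contact_force": force on the tool from outside, world axes, zero at the start; "moment": the same for the moment, N m; "grip_width": finger opening in mm.
Only numpy, scipy, OpenCV 4.12 (cv2) and the standard library are available. Lean on these libraries where they do the work, as an engineer would, in place of code of your own. Each camera call takes 0.05 s, during which the arm holds its last target. There are 200 camera calls.

## Working session

There is one attempt and no reset: what is moved stays moved. The work goes in short steps, Python scripts to look and compute and a shell command to move; the robot and the scene stay as the last step left them, time stands still between calls to the robot, and variables do not carry over. Pictures are saved under pics/ and viewed, on a budget of 10 in all, crops included, one or two more only if the job needs it, and the job is handed in when it is done.

```bash
mkdir -p pics; python3 - <<'E'
from plant import bot,capture
import cv2,numpy as np
o=bot.get_obs();print(o['tool_pos'],o['tcp_rot'],o['grip_width'],bot.tip_extent,o['time'])
for n in['scene','side']:
    c=capture(n);cv2.imwrite(f'pics/{n}0.png',c['image']);np.savez(f'pics/{n}0.npz',**c);print(n,c['pose'].round(3).tolist(),c['mtx'].round(1).tolist())
E
```

```text
[5.24582183e+02 8.82263798e-02 2.16635047e+02] [-1.70006374  1.56925057  3.01238986] 92.01762111508685 25.0 0.0
scene [[0.436, -0.692, 0.575, -121.249], [-0.9, -0.339, 0.274, -330.292], [0.005, -0.637, -0.771, 735.669], [0.0, 0.0, 0.0, 1.0]] [[409.1, 0.0, 271.3], [0.0, 409.1, 210.8], [0.0, 0.0, 1.0]]
side [[0.811, -0.235, 0.535, -159.426], [-0.585, -0.317, 0.747, -810.638], [-0.006, -0.919, -0.395, 454.822], [0.0, 0.0, 0.0, 1.0]] [[503.3, 0.0, 275.4], [0.0, 503.3, 203.6], [0.0, 0.0, 1.0]]
```

View pics/scene0.png

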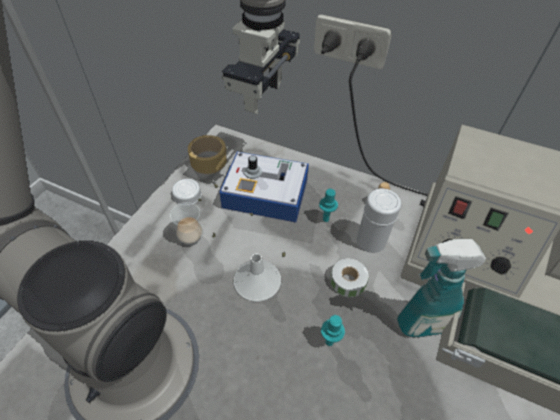

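View pics/side0.png

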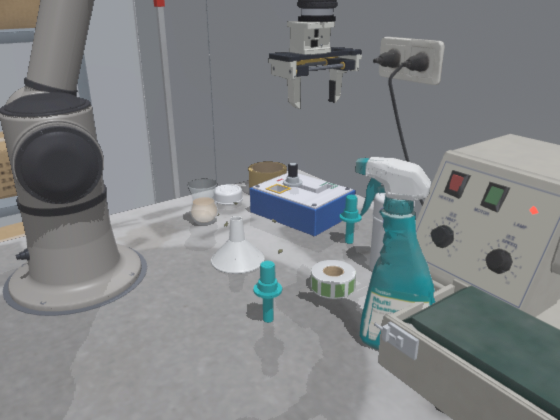

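The scene view shows the station at about (265,185) with the pin's black head at (253,163). The things that could be mistaken for it are the turquoise pins at (329,203) and (333,330) and the white funnel at (257,265). I choose the black head on the blue station and check it in a close crop.

```bash
python3 - <<'E'
import cv2,numpy as np
a=cv2.imread('pics/scene0.png')[140:225,210:320];b=cv2.imread('pics/side0.png')[150:235,245:355]
f=lambda i:cv2.resize(i,(770,595),interpolation=cv2.INTER_CUBIC)
cv2.imwrite('pics/crop0.png',cv2.resize(np.hstack([a,b]),(800,309),interpolation=cv2.INTER_CUBIC)) 
cv2.imwrite('pics/crop1.png',f(a))
E
```

```text
(no output)
```

View pics/crop1.png

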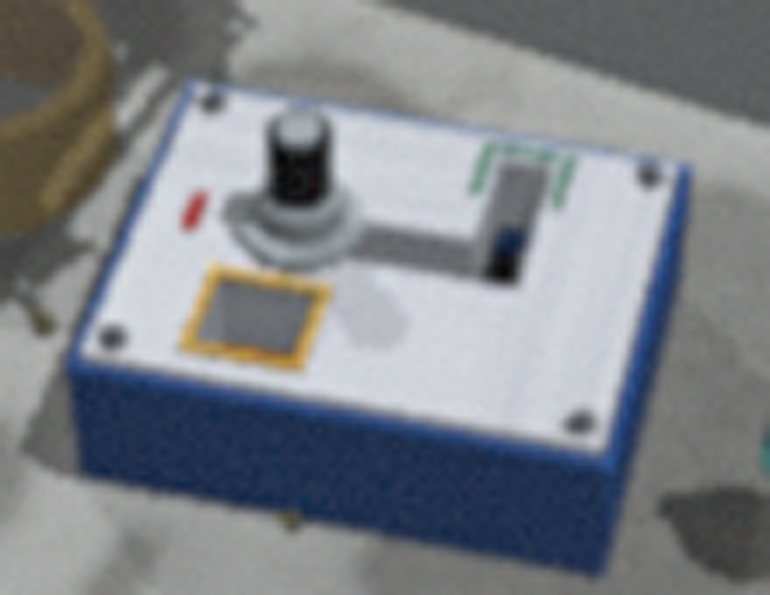

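The crop shows the black-headed pin, with its head top at crop (300,125) and collar at (293,225). It stands at the red-mark end, with the fill port at (257,318), the slot corner at (500,260) and the green marks at (525,165). Now I'll cast rays for the deck corners, port and pin.

```bash
cat > h.py <<'E'
import numpy as np
def ray(c,p,z):
    K,T=c['mtx'],c['pose'];d=T[:3,:3]@np.linalg.inv(K)@np.array([p[0],p[1],1.]);o=T[:3,3]
    return (o+d*(z-o[2])/d[2])[:2]
def fit(S,W):  # 2D rigid
    S,W=np.array(S,float),np.array(W);s,w=S.mean(0),W.mean(0);A=(S-s).T@(W-w)
    th=np.arctan2(A[0,1]-A[1,0],A[0,0]+A[1,1]);R=np.array([[np.cos(th),-np.sin(th)],[np.sin(th),np.cos(th)]])
    return R,w-R@s,th
E
python3 - <<'E'
import numpy as np
from h import *
c=np.load('pics/scene0.npz')
P=lambda u,v:(u/7+210-.43,v/7+140-.43)
px=[(187,82),(688,165),(608,458),(72,362)]
W=[ray(c,P(*p),60) for p in px]+[ray(c,P(257,318),62)]
S=[(-90,70),(90,70),(90,-70),(-90,-70),(-35,-38)]
R,t,th=fit(S,W);print('station',t.round(1),th)
print('res',(np.array(W)-(np.array(S)@R.T+t)).round(1).tolist())
for n,p,z in[('headtop',(300,125),106),('collar',(293,225),66)]:
    w=ray(c,P(*p),z);print(n,w.round(1),(R.T@(w-t)).round(1))
for n,p in[('start',(-40,5)),('corner',(35,5)),('end',(35,45))]:print(n,(R@p+t).round(1))
for n,p,z in[('tape',(208,148),48),('stamp?',(385,190),70),('tea',(384,204),138),('lid',(186,190),26)]:
    w=ray(c,p,z);print(n,w.round(1),(R.T@(w-t)).round(1))
E
```

```text
station [468.3 -32.6] -1.3503672165926874
res [[-2.4, -2.1], [-3.3, 1.1], [1.8, 3.9], [2.9, -2.4], [0.9, -0.5]]
headtop [469.5  -1. ] [-30.7   8. ]
collar [ 4.635e+02 -1.000e-01] [-32.8   2.4]
start [464.5   7.5]
corner [480.9 -65.7]
end [519.9 -56.9]
tape [505.4 144.7] [-164.9   74.9]
stamp? [ 539.4 -293.1] [269.8  12.4]
tea [ 435.4 -305.3] [258.9 -91.8]
lid [377.3 129.4] [-178.   -53.4]
```

```bash
python3 - <<'E'
from plant import bot,capture
import cv2,numpy as np
from scipy.spatial.transform import Rotation as Ro
o=bot.get_obs();print(Ro.from_euler('xyz',o['tcp_rot']).as_matrix().round(3).tolist())
c=capture('wrist');cv2.imwrite('pics/w0.png',c['image']);np.savez('pics/w0.npz',**c);print(c['pose'].round(3).tolist(),c['mtx'].round(1).tolist())
E
```

```text
[[-0.001, 1.0, 0.0], [0.0, 0.0, -1.0], [-1.0, -0.001, -0.0]]
[[1.0, 0.001, -0.002, 523.718], [0.0, -0.968, -0.251, 68.281], [-0.002, 0.251, -0.968, 383.911], [0.0, 0.0, 0.0, 1.0]] [[306.0, 0.0, 280.1], [0.0, 306.0, 213.2], [0.0, 0.0, 1.0]]
```

View pics/w0.png

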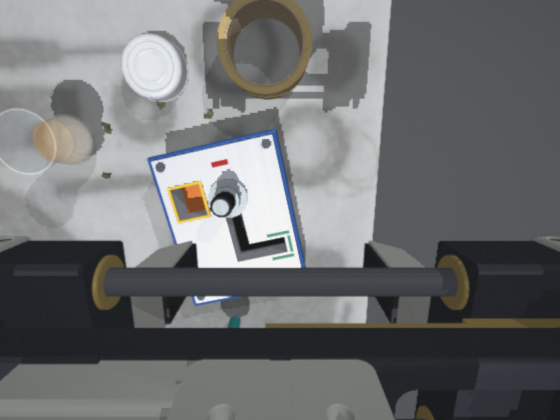

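The wrist view shows the pin's head at (222,207) and its collar at about (229,197). The deck corners are at (150,157), (275,130) and (194,304), the port is at (189,201) and the corner of the L is at about (242,250). I'll refine with masks.

```bash
python3 - <<'E'
import numpy as np,cv2
from h import *
c=np.load('pics/w0.npz');im=c['image'][:,:,:].copy()
hsv=cv2.cvtColor(im,cv2.COLOR_BGR2HSV)
roi=np.zeros(im.shape[:2],np.uint8);roi[120:310,140:310]=255
def cen(lo,hi,x0,y0,x1,y1):
    m=cv2.inRange(hsv,lo,hi);q=np.zeros_like(m);q[y0:y1,x0:x1]=m[y0:y1,x0:x1]
    n,l,s,ce=cv2.connectedComponentsWithStats(q);k=1+np.argmax(s[1:,4]);return ce[k],s[k]
print('red',cen((0,120,80),(8,255,255),200,150,240,175))
print('yel',cen((20,120,120),(35,255,255),160,175,215,230))
print('grn',cen((45,40,30),(90,255,180),260,225,300,262))
px=[(275,130),(150,157),(194,304)];S=[(-90,70),(-90,-70),(90,-70)]
s=cen((20,120,120),(35,255,255),160,175,215,230)[1]
W=[ray(c,p,60) for p in px]+[ray(c,(s[0]+s[2]/2-.5,s[1]+s[3]/2-.5),62)];S+=[(-35,-38)]
R,t,th=fit(S,W);print('station',t.round(1),th,(np.array(W)-(np.array(S)@R.T+t)).round(1).tolist())
for n,p,z in[('head',(222,207),106),('collar',(229,197),66),('corner',(242,250),60),('red',(220,163),60)]:
    w=ray(c,p,z);print(n,w.round(1),(R.T@(w-t)).round(1))
for n,p in[('start',(-40,5)),('corner',(35,5)),('end',(35,45))]:print(n,(R@p+t).round(1))
cr=im[120:315,140:315];cv2.imwrite('pics/wc.png',cv2.resize(cr,None,fx=3,fy=3,interpolation=cv2.INTER_CUBIC))
E
```

```text
red (array([219.03636364, 162.85454545]), array([212, 160,  15,   7,  55], dtype=int32))
yel (array([188.77014925, 201.27462687]), array([167, 181,  43,  42, 335], dtype=int32))
grn (array([277.44680851, 233.36170213]), array([267, 231,  22,   6,  47], dtype=int32))
station [470.2 -28.2] -1.3665696301030208 [[-2.7, -2.0], [3.7, -0.9], [1.1, 3.5], [-2.0, -0.6]]
head [468.8   2.2] [-30.    4.9]
collar [468.9   3.6] [-31.3   5.2]
corner [480.  -58.6] [31.8  3.4]
red [459.9  38.7] [-67.6   3.5]
start [467.  12.]
corner [482.2 -61.4]
end [521.3 -53.3]
```

View pics/wc.png

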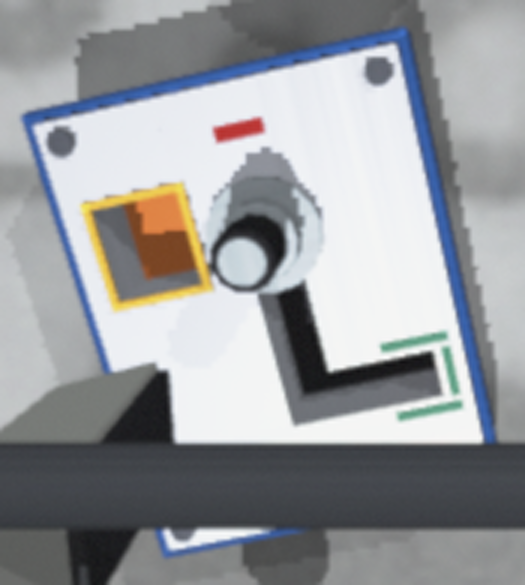

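```bash
python3 -m crank '[{"linear":[0,-1.3,-0.7],"delta_rot":[-2.4,0,0],"fingers":0},{"linear":[0,-1.3,-0.7],"delta_rot":[-2.4,0,0],"fingers":0},{"linear":[0,-1.3,-0.7],"delta_rot":[-2.4,0,0],"fingers":0},{"linear":[0,-1.3,-0.7],"delta_rot":[-2.4,0,0],"fingers":0},{"linear":[0,-1.3,-0.7],"delta_rot":[-2.4,0,0],"fingers":0}]'
python3 -m crank '[{"linear":[1.5,0,0],"delta_rot":[0,0,0],"fingers":0},{"linear":[1.5,0,0],"delta_rot":[0,0,0],"fingers":0},{"linear":[1.5,0,0],"delta_rot":[0,0,0],"fingers":0},{"linear":[1.5,0,0],"delta_rot":[0,0,0],"fingers":0},{"linear":[0,0,0],"delta_rot":[0,0,0],"fingers":0}]'
cat >> h.py <<'E'
def st(R=None):
    from plant import bot
    from scipy.spatial.transform import Rotation as Ro
    o=bot.get_obs();print('t',o['time'],'pos',np.round(o['tool_pos'],1),'F',np.round(o['contact_force'],1),'g',round(o['grip_width'],1))
    M=Ro.from_euler('xyz',o['tcp_rot']).as_matrix();return o,M
E
python3 - <<'E'
from h import *
o,M=st();print(M.round(3).tolist())
E
```

```text
time: 0.65
tool_pos: [456.7, 29.7, 217.1]
tcp_rot: [-1.889, 1.57, 3.035]
contact_force: [-0.2, -0.4, -0.1]
grip_width: 56.3
time: 1.15
tool_pos: [456.0, 29.5, 155.6]
tcp_rot: [-1.883, 1.567, 3.039]
contact_force: [0.2, -0.9, 0.3]
grip_width: 16.4
t 1.15 pos [456.   29.5 155.6] F [ 0.2 -0.9  0.3] g 16.4
[[-0.004, 0.978, 0.208], [0.0, 0.208, -0.978], [-1.0, -0.004, -0.001]]
```

```bash
python3 -m crank '[{"linear":[0,0.3,-0.4],"delta_rot":[0,0,0],"fingers":0},{"linear":[0,0.4,-0.4],"delta_rot":[0,0,0],"fingers":0},{"linear":[1.5,0,0],"delta_rot":[0,0,0],"fingers":0},{"linear":[1.5,0,0],"delta_rot":[0,0,0],"fingers":0},{"linear":[0,0,0],"delta_rot":[0,0,0],"fingers":0}]'
python3 - <<'E'
from h import *
from plant import capture
import cv2
c=capture('wrist');cv2.imwrite('pics/w1.png',c['image']);np.savez('pics/w1.npz',**c)
s=capture('side');np.savez('pics/s1.npz',**s);cv2.imwrite('pics/s1.png',cv2.resize(s['image'][120:250,220:380],None,fx=4,fy=4,interpolation=cv2.INTER_CUBIC))
E
```

```text
time: 1.65
tool_pos: [462.1, 39.1, 126.6]
tcp_rot: [-1.883, 1.569, 3.039]
contact_force: [-1.1, -0.1, 0.6]
grip_width: 0.4
```

View pics/w1.png

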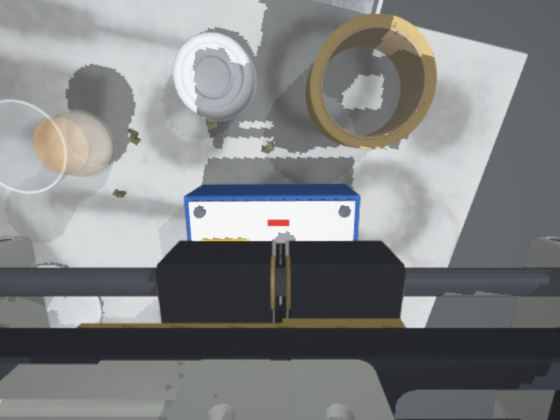

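The wrist view shows the back edge of the station level in the image, so the yaw is good. The red mark is at (278,223) against the finger seam at (281), so the tool is centred on the slot to within about 2 mm. The tape roll is at (371,82) and the lid at (215,77), both well clear.

```bash
python3 - <<'E'
from h import *
c=np.load('pics/w1.npz');th=-1.36;R=np.array([[np.cos(th),-np.sin(th)],[np.sin(th),np.cos(th)]])
for n,p,z,S in[('L',(186.5,197),60,(-90,-70)),('R',(358,197),60,(-90,70)),('red',(278,223),60,None)]:
    w=ray(c,p,z);print(n,w.round(1), (w-R@np.array(S)).round(1) if S else '')
o,M=st()
E
```

```text
L [385.2  44.1] [472.5 -29.3]
R [515.8  72. ] [466.2 -30.6]
red [459.3  38.4] 
t 1.75 pos [463.1  38.9 128. ] F [-0.2 -0.3 -0.8] g 0.3
```

View pics/s1.png

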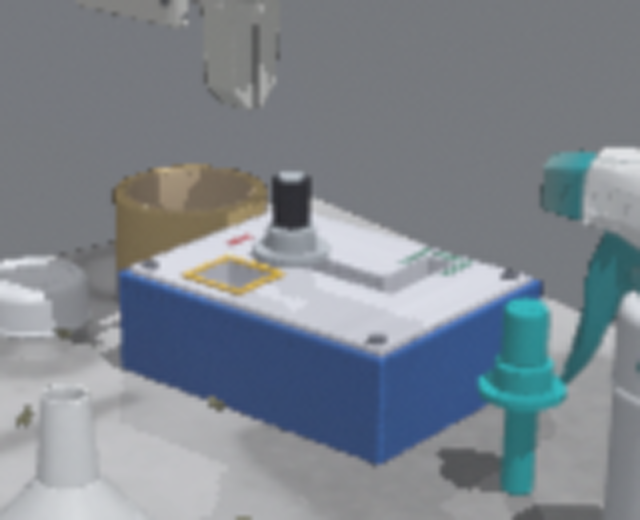

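```bash
python3 - <<'E'
from h import *
from plant import bot
c=np.load('pics/s1.npz')
def pr(X):
    T=c['pose'];p=T[:3,:3].T@(np.array(X)-T[:3,3]);u=c['mtx']@p;return ((u[:2]/u[2]-[220,120])*4).round(0)
print(bot.tip_extent)
for X in[(463,39,128),(463,39,103),(463,39,60),(459.3,38.4,60),(468.8,2.5,106),(468.8,2.5,60),(385.2,44.1,60),(515.8,72,60)]:print(X,pr(X))
E
```

```text
25.0
(463, 39, 128) [240. 122.]
(463, 39, 103) [240. 166.]
(463, 39, 60) [241. 239.]
(459.3, 38.4, 60) [236. 241.]
(468.8, 2.5, 106) [289. 175.]
(468.8, 2.5, 60) [289. 255.]
(385.2, 44.1, 60) [119. 266.]
(515.8, 72, 60) [280. 204.]
```

```bash
python3 - <<'E'
from h import *
from plant import capture
import cv2
c=np.load('pics/side0.npz')
def pr(c,X):
    T=c['pose'];p=T[:3,:3].T@(np.array(X)-T[:3,3]);u=c['mtx']@p;return (u[:2]/u[2]).round(0)
for dx in(-55,55):
  for z in(217,192):print('open',dx,z,pr(c,(525+dx,0,z)))
o,M=st()
s=capture('side');a=s['image'];cv2.imwrite('pics/s2.png',cv2.resize(np.hstack([a[60:190,220:350],np.load('pics/side0.npz')['image'][20:150,240:370]]),None,fx=3,fy=3,interpolation=cv2.INTER_CUBIC))
p=o['tool_pos']
for z in(0,-25):print('now',(pr(s,p+[0,0,z])-[220,60])*3)
for dx in(-55,55):print('open',(pr(c,(525+dx,0,192))-[240-130,20])*3)
E
```

```text
open -55 217 [294. 113.]
open -55 192 [294. 125.]
open 55 217 [334. 106.]
open 55 192 [333. 117.]
t 1.75 pos [463.1  38.9 128. ] F [-0.2 -0.3 -0.8] g 0.3
now [180. 270.]
now [180. 303.]
open [552. 315.]
open [669. 291.]
```

View pics/s2.png

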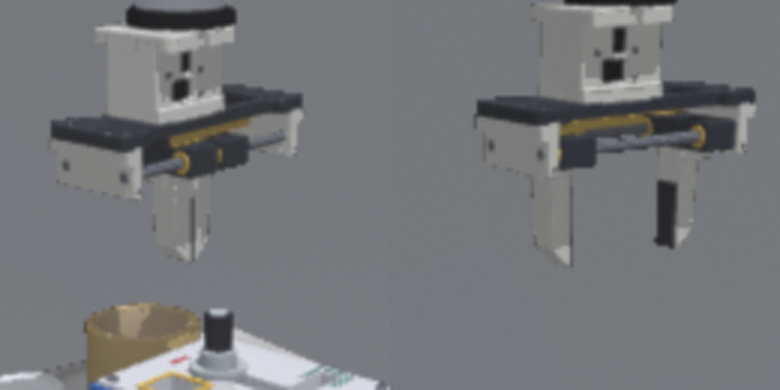

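```bash
python3 - <<'E'
from h import *
import cv2
A=np.load('pics/scene0.npz');B=np.load('pics/side0.npz')
def P(c):
    T=np.linalg.inv(c['pose']);return c['mtx']@T[:3]
for a,b in[((253,108),(296.7,107.7)),((253,108),(293,105))]:
    X=cv2.triangulatePoints(P(A),P(B),np.array(a,float).reshape(2,1),np.array(b,float).reshape(2,1));print((X[:3]/X[3]).ravel().round(1))
h=lambda c,X:(lambda u:(u[:2]/u[2]).round(1))(P(c)@np.append(X,1))
for dx in(-46,-65):
  for z in(192,217,227):print(dx,z,h(A,(525+dx,0,z)),h(B,(525+dx,0,z)))
E
```

```text
[481.4   2.4 227.1]
[468.4  -3.3 236. ]
-46 192 [252.9 124.1] [297.2 124.1]
-46 217 [252.5 114.3] [297.4 112.2]
-46 227 [252.4 110.3] [297.4 107.4]
-65 192 [248.6 129.4] [290.  125.5]
-65 217 [248.2 119.6] [290.1 113.5]
-65 227 [248.  115.5] [290.1 108.7]
```

Both the scene and side views put the visible fingertips about 10 mm above the reported TCP, not 25 mm below it as nominal. I'll go down only to a height that is safe either way and measure again.

```bash
python3 -m crank '[{"linear":[1,0,0],"delta_rot":[0,0,0],"fingers":0},{"linear":[1,0,0],"delta_rot":[0,0,0],"fingers":0},{"linear":[1,0,0],"delta_rot":[0,0,0],"fingers":0},{"linear":[0,0,0],"delta_rot":[0,0,0],"fingers":0},{"linear":[0,0,0],"delta_rot":[0,0,0],"fingers":0}]'
python3 - <<'E'
from h import *
from plant import capture
import cv2
o,M=st();p=o['tool_pos']
out=[]
def pr(c,X):
    T=c['pose'];q=T[:3,:3].T@(np.array(X)-T[:3,3]);u=c['mtx']@q;return (u[:2]/u[2])
for n in('side','scene'):
    c=capture(n);np.savez(f'pics/{n}3.npz',**c);u=pr(c,p).astype(int);x0,y0=u[0]-60,u[1]-60
    out.append(cv2.resize(c['image'][y0:y0+120,x0:x0+120],(400,400),interpolation=cv2.INTER_CUBIC))
    k=400/120
    print(n,(x0,y0),[((pr(c,p+[0,0,z])-[x0,y0])*k).round(0) for z in(10,0,-25)])
cv2.imwrite('pics/v3.png',np.hstack(out))
E
```

```text
time: 2.3
tool_pos: [462.4, 38.7, 96.9]
tcp_rot: [-1.866, 1.57, 3.056]
contact_force: [-0.9, -0.5, -0.4]
grip_width: 0.3
t 2.3 pos [462.4  38.7  96.9] F [-0.9 -0.5 -0.4] g 0.3
side (np.int64(219), np.int64(104)) [array([203., 186.]), array([203., 200.]), array([203., 236.])]
scene (np.int64(175), np.int64(97)) [array([201., 189.]), array([202., 200.]), array([204., 227.])]
```

View pics/v3.png

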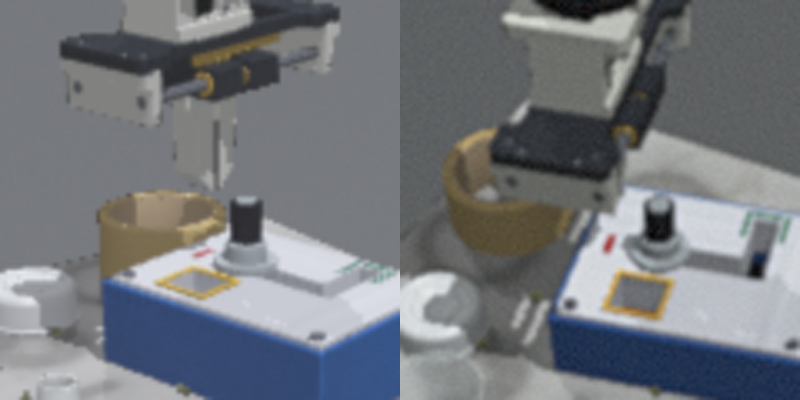

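The side view shows the tip at crop row 186, which is TCP +10 mm (z≈107), level with the pin's head at (246,200). It really is about 46 mm above the deck. I'll descend in small steps while watching the force.

```bash
python3 -m crank '[{"linear":[0.2,0,0],"delta_rot":[0,0,0],"fingers":0},{"linear":[0.2,0,0],"delta_rot":[0,0,0],"fingers":0},{"linear":[0.2,0,0],"delta_rot":[0,0,0],"fingers":0},{"linear":[0.2,0,0],"delta_rot":[0,0,0],"fingers":0},{"linear":[0.2,0,0],"delta_rot":[0,0,0],"fingers":0}]'
python3 -m crank '[{"linear":[0.1,0,0],"delta_rot":[0,0,0],"fingers":0},{"linear":[0.1,0,0],"delta_rot":[0,0,0],"fingers":0},{"linear":[0.1,0,0],"delta_rot":[0,0,0],"fingers":0},{"linear":[0.1,0,0],"delta_rot":[0,0,0],"fingers":0},{"linear":[0,0,0],"delta_rot":[0,0,0],"fingers":0}]'
```

```text
time: 2.9
tool_pos: [462.6, 38.7, 87.2]
tcp_rot: [1.034, 1.571, -0.327]
contact_force: [-0.1, 0.3, 0.1]
grip_width: 0.5
time: 3.4
tool_pos: [462.6, 38.7, 83.2]
tcp_rot: [-1.669, 1.571, -3.03]
contact_force: [0.2, 0.1, 0.7]
grip_width: 0.9
```

There is no contact 2 mm below where the nominal tip would have met the deck, so the cameras are right and I go on by vision.

```bash
python3 -m crank '[{"linear":[0.4,0,0],"delta_rot":[0,0,0],"fingers":0},{"linear":[0.4,0,0],"delta_rot":[0,0,0],"fingers":0},{"linear":[0.4,0,0],"delta_rot":[0,0,0],"fingers":0},{"linear":[0.4,0,0],"delta_rot":[0,0,0],"fingers":0},{"linear":[0.4,0,0],"delta_rot":[0,0,0],"fingers":0}]'
python3 - <<'E'
from h import *
from plant import capture
import cv2
o,M=st();p=o['tool_pos']
out=[]
def pr(c,X):
    T=c['pose'];q=T[:3,:3].T@(np.array(X)-T[:3,3]);u=c['mtx']@q;return (u[:2]/u[2])
for n in('side','scene'):
    c=capture(n);np.savez(f'pics/{n}4.npz',**c);u=pr(c,p).astype(int);x0,y0=u[0]-30,u[1]-50
    out.append(cv2.resize(c['image'][y0:y0+80,x0:x0+80],(400,400),interpolation=cv2.INTER_CUBIC))
    k=400/80
    print(n,(x0,y0),[((pr(c,p+[0,0,z])-[x0,y0])*k).round(0) for z in(10,0,-25)])
cv2.imwrite('pics/v4.png',np.hstack(out))
E
```

```text
time: 3.9
tool_pos: [462.6, 38.7, 62.9]
tcp_rot: [-1.69, 1.571, -3.051]
contact_force: [-0.4, 0.2, 0.1]
grip_width: 0.7
t 3.9 pos [462.6  38.7  62.9] F [-0.4  0.2  0.1] g 0.7
side (np.int64(250), np.int64(128)) [array([150., 232.]), array([150., 253.]), array([150., 305.])]
scene (np.int64(206), np.int64(117)) [array([152., 238.]), array([153., 254.]), array([156., 291.])]
```

View pics/v4.png

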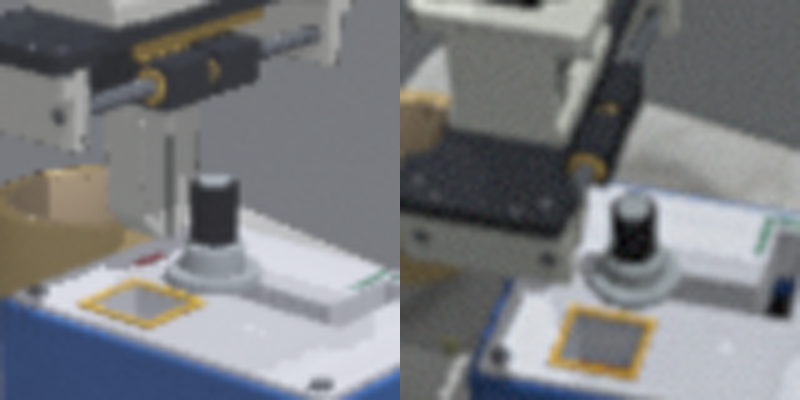

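The tip stands at about z 71 behind the pin, with the hub at about (215,260) in the side crop, so it is level with the hub. Now I start the push along the long leg.

```bash
for i in 1; do python3 -m crank '[{"linear":[0,0,0.4],"delta_rot":[0,0,0],"fingers":0},{"linear":[0,0,0.4],"delta_rot":[0,0,0],"fingers":0},{"linear":[0,0,0.4],"delta_rot":[0,0,0],"fingers":0},{"linear":[0,0,0.4],"delta_rot":[0,0,0],"fingers":0},{"linear":[0,0,0.4],"delta_rot":[0,0,0],"fingers":0}]'; done
python3 -m crank '[{"linear":[0,0,0.4],"delta_rot":[0,0,0],"fingers":0},{"linear":[0,0,0.4],"delta_rot":[0,0,0],"fingers":0},{"linear":[0,0,0.4],"delta_rot":[0,0,0],"fingers":0},{"linear":[0,0,0.4],"delta_rot":[0,0,0],"fingers":0},{"linear":[0,0,0.4],"delta_rot":[0,0,0],"fingers":0}]'
python3 - <<'E'
from h import *
from plant import capture
import cv2
st();out=[]
for n,y,x in(('side',140,250),('scene',130,210)):
    c=capture(n);np.savez(f'pics/{n}5.npz',**c)
    out.append(cv2.resize(c['image'][y:y+100,x:x+100],(400,400),interpolation=cv2.INTER_CUBIC))
cv2.imwrite('pics/v5.png',np.hstack(out))
E
```

```text
time: 4.5
tool_pos: [466.8, 18.9, 63.4]
tcp_rot: [2.854, 1.57, 1.493]
contact_force: [-0.3, 1.9, 0.9]
grip_width: 0.4
time: 5.0
tool_pos: [471.0, -0.7, 63.4]
tcp_rot: [-2.97, 1.571, 1.952]
contact_force: [-1.0, 2.9, 1.3]
grip_width: 0.6
t 5.0 pos [471.   -0.7  63.4] F [-1.   2.9  1.3] g 0.6
```

View pics/v5.png

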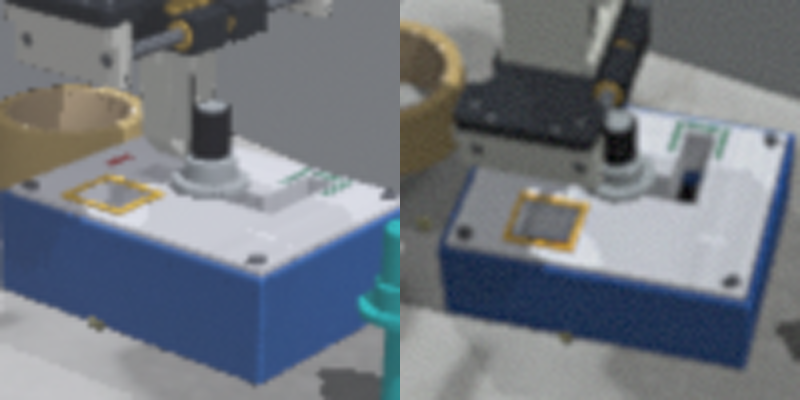

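The pin moves along upright, with the collar flat on the deck at side (210,178) and contact of about 3 N. That is 11 pictures viewed, so from here I check by numbers: the triangulated black head and the force.

```bash
python3 -m crank '[{"linear":[0,0,0.5],"delta_rot":[0,0,0],"fingers":0},{"linear":[0,0,0.5],"delta_rot":[0,0,0],"fingers":0},{"linear":[0,0,0.5],"delta_rot":[0,0,0],"fingers":0},{"linear":[0,0,0.5],"delta_rot":[0,0,0],"fingers":0},{"linear":[0,0,0.5],"delta_rot":[0,0,0],"fingers":0}]'
python3 -m crank '[{"linear":[0,0,0.2],"delta_rot":[0,0,0],"fingers":0},{"linear":[0,0,0.2],"delta_rot":[0,0,0],"fingers":0},{"linear":[0,0,0.2],"delta_rot":[0,0,0],"fingers":0},{"linear":[0,0,0.1],"delta_rot":[0,0,0],"fingers":0},{"linear":[0,0,0.1],"delta_rot":[0,0,0],"fingers":0}]'
cat >> h.py <<'E'
def pin(tag,guess):
    from plant import capture
    import cv2
    cs=[];ps=[]
    for n in('side','scene'):
        c=capture(n);np.savez(f'pics/{n}_{tag}.npz',**c);T=np.linalg.inv(c['pose']);P=c['mtx']@T[:3]
        u=P@np.array([*guess,93,1.]);u=(u[:2]/u[2]).round().astype(int);r=16
        w=c['image'][u[1]-r:u[1]+r,u[0]-r:u[0]+r];m=(w.max(2)<60).astype(np.uint8)
        k,l,s,ce=cv2.connectedComponentsWithStats(m);j=min([i for i in range(1,k) if s[i,4]>25],key=lambda i:np.hypot(*(ce[i]-r)))
        q=s[j,:2]+s[j,2:4]/2-.5;print(n,'box',s[j]);cs.append(P);ps.append((q+u-r).reshape(2,1))
    X=cv2.triangulatePoints(cs[0],cs[1],ps[0],ps[1]);X=(X[:3]/X[3]).ravel();print('head mid',X.round(1));return X
E
python3 - <<'E'
from h import *
o,M=st();g=np.array(o['tool_pos'])[:2]+23.5*np.array([.209,-.978]);print('by tool',g.round(1));pin('a',g)
E
```

```text
time: 5.6
tool_pos: [476.2, -25.3, 63.3]
tcp_rot: [-2.908, 1.571, 2.013]
contact_force: [-1.5, 2.5, 1.8]
grip_width: 0.2
time: 6.1
tool_pos: [477.8, -32.6, 63.3]
tcp_rot: [2.476, 1.571, 1.115]
contact_force: [-1.3, 3.1, 1.5]
grip_width: 0.5
t 6.1 pos [477.8 -32.6  63.3] F [-1.3  3.1  1.5] g 0.5
by tool [482.7 -55.6]
side box [ 11  11  10  12 104]
scene box [  0   0  22  24 323]
head mid [503.5 -31.6  79.8]
```

```bash
python3 -m crank '[{"linear":[0,0,0.1],"delta_rot":[0,0,0],"fingers":0},{"linear":[0,0,0.1],"delta_rot":[0,0,0],"fingers":0},{"linear":[0,0,0.1],"delta_rot":[0,0,0],"fingers":0},{"linear":[0,0,0.1],"delta_rot":[0,0,0],"fingers":0},{"linear":[0,0,0.1],"delta_rot":[0,0,0],"fingers":0}]'
python3 -m crank '[{"linear":[0,0,0.1],"delta_rot":[0,0,0],"fingers":0},{"linear":[0,0,0.1],"delta_rot":[0,0,0],"fingers":0},{"linear":[0,0,0],"delta_rot":[0,0,0],"fingers":0},{"linear":[0,0,0],"delta_rot":[0,0,0],"fingers":0},{"linear":[0,0,0],"delta_rot":[0,0,0],"fingers":0}]'
```

```text
time: 6.7
tool_pos: [478.9, -37.7, 63.3]
tcp_rot: [1.061, 1.571, -0.3]
contact_force: [-0.5, 2.5, 0.1]
grip_width: 0.5
time: 7.2
tool_pos: [479.3, -39.7, 63.4]
tcp_rot: [0.646, 1.571, -0.715]
contact_force: [0.3, 1.0, -0.6]
grip_width: 0.4
```

```bash
python3 -m crank '[{"linear":[0,0,0.1],"delta_rot":[0,0,0],"fingers":0},{"linear":[0,0,0.1],"delta_rot":[0,0,0],"fingers":0},{"linear":[0,0,0.1],"delta_rot":[0,0,0],"fingers":0},{"linear":[0,0,0],"delta_rot":[0,0,0],"fingers":0},{"linear":[0,0,0],"delta_rot":[0,0,0],"fingers":0}]'
python3 -m crank '[{"linear":[0,0,0.1],"delta_rot":[0,0,0],"fingers":0},{"linear":[0,0,0.1],"delta_rot":[0,0,0],"fingers":0},{"linear":[0,0,0],"delta_rot":[0,0,0],"fingers":0},{"linear":[0,0,0],"delta_rot":[0,0,0],"fingers":0},{"linear":[0,0,0],"delta_rot":[0,0,0],"fingers":0}]'
```

```text
time: 7.7
tool_pos: [479.4, -40.9, 63.6]
tcp_rot: [-3.045, 1.568, 1.876]
contact_force: [-1.9, 9.6, 4.5]
grip_width: 0.6
time: 8.2
tool_pos: [479.4, -41.6, 63.8]
tcp_rot: [-3.028, 1.566, 1.893]
contact_force: [-2.3, 15.6, 8.9]
grip_width: 0.5
```

The force rose from 3 to 15 N at tool y≈-41, so the pin is against the end wall at the corner. I back off and lift clear. Then I turn 90° so the same flat face pushes along the short leg.

```bash
python3 -m crank '[{"linear":[0,0,-0.5],"delta_rot":[0,0,0],"fingers":0},{"linear":[0,0,-0.7],"delta_rot":[0,0,0],"fingers":0},{"linear":[1.5,0,0],"delta_rot":[0,0,0],"fingers":0},{"linear":[0,0,0],"delta_rot":[0,0,0],"fingers":0},{"linear":[0,0,0],"delta_rot":[0,0,0],"fingers":0}]' --help 2>/dev/null | head -0; python3 - <<'E'
from h import *
o,M=st();print(M.round(3).tolist())
E
```

```text
t 8.2 pos [479.4 -41.6  63.8] F [-2.3 15.6  8.9] g 0.5
[[-0.001, 0.978, 0.207], [0.004, 0.207, -0.978], [-1.0, -0.001, -0.005]]
```

That call did not run (time is still 8.2). Luckily so, because its third row had the wrong sign: lifting is -x. I retype it properly.

```bash
python3 -m crank '[{"linear":[0,0,-0.5],"delta_rot":[0,0,0],"fingers":0},{"linear":[0,0,-0.7],"delta_rot":[0,0,0],"fingers":0},{"linear":[-1.5,0,0],"delta_rot":[0,0,0],"fingers":0},{"linear":[-1.5,0,0],"delta_rot":[0,0,0],"fingers":0},{"linear":[-2.0,0,0],"delta_rot":[0,0,0],"fingers":0}]'
python3 -m crank '[{"linear":[0,0,0],"delta_rot":[-8,0,0],"fingers":0},{"linear":[0,0,0],"delta_rot":[-8,0,0],"fingers":0},{"linear":[0,0,0],"delta_rot":[-8,0,0],"fingers":0},{"linear":[0,0,0],"delta_rot":[-8,0,0],"fingers":0},{"linear":[0,0,0],"delta_rot":[-8,0,0],"fingers":0}]'
python3 -m crank '[{"linear":[0,0,0],"delta_rot":[-8,0,0],"fingers":0},{"linear":[0,0,0],"delta_rot":[-8,0,0],"fingers":0},{"linear":[0,0,0],"delta_rot":[-8,0,0],"fingers":0},{"linear":[0,0,0],"delta_rot":[-8,0,0],"fingers":0},{"linear":[0,0,0],"delta_rot":[-8,0,0],"fingers":0}]'
python3 -m crank '[{"linear":[0,0,0],"delta_rot":[-5,0,0],"fingers":0},{"linear":[0,0,0],"delta_rot":[-5,0,0],"fingers":0},{"linear":[0,0,0],"delta_rot":[0,0,0],"fingers":0},{"linear":[0,0,0],"delta_rot":[0,0,0],"fingers":0},{"linear":[0,0,0],"delta_rot":[0,0,0],"fingers":0}]'
python3 - <<'E'
from h import *
o,M=st();print(M.round(3).tolist(),np.round(o['joint_positions'],2))
P=pin('b',(484.2,-63.4))
for Q in(P[:2],np.array([484.2,-63.4])):
    d=np.append(Q-35.5*np.array([.978,.209]),61)-o['tool_pos'];print('move tool',(M.T@d).round(1))
E
```

```text
time: 8.7
tool_pos: [477.4, -32.8, 113.4]
tcp_rot: [-1.551, 1.57, -2.912]
contact_force: [0.9, 0.4, -0.2]
grip_width: 0.6
time: 9.2
tool_pos: [477.9, -32.9, 113.3]
tcp_rot: [-0.361, 1.57, -1.018]
contact_force: [-0.1, 0.4, 0.6]
grip_width: 0.7
time: 9.7
tool_pos: [477.9, -32.9, 113.3]
tcp_rot: [-1.092, 1.57, -1.051]
contact_force: [-0.8, -0.5, -0.2]
grip_width: 0.6
time: 10.2
tool_pos: [477.8, -32.8, 113.3]
tcp_rot: [-1.049, 1.571, -0.842]
contact_force: [0.7, -0.3, 0.1]
grip_width: 0.2
t 10.2 pos [477.8 -32.8 113.3] F [ 0.7 -0.3  0.1] g 0.2
[[0.0, -0.206, 0.979], [-0.0, 0.979, 0.206], [-1.0, -0.0, 0.0]] [-0.23  0.38  1.8  -0.    0.97 -2.01]
side box [12 11  9 12 95]
scene box [14 14  8 10 65]
head mid [479.8 -69.2  93.1]
move tool [ 52.3 -36.1 -41.1]
move tool [ 52.3 -31.4 -35.6]
```

The triangulated head gives the pin at about (480,-69) and the tool contact estimate gives (484,-63). I take the mean, which keeps 8 mm or more of clearance, and go down on the -y side.

```bash
python3 -m crank '[{"linear":[0,-0.4,-1.5],"delta_rot":[0,0,0],"fingers":0},{"linear":[0,-0.7,-1.5],"delta_rot":[0,0,0],"fingers":0},{"linear":[0,-1.0,-1.0],"delta_rot":[0,0,0],"fingers":0},{"linear":[0,-1.3,0],"delta_rot":[0,0,0],"fingers":0},{"linear":[0,0,0],"delta_rot":[0,0,0],"fingers":0}]'
python3 -m crank '[{"linear":[1.0,0,0],"delta_rot":[0,0,0],"fingers":0},{"linear":[1.0,0,0],"delta_rot":[0,0,0],"fingers":0},{"linear":[1.0,0,0],"delta_rot":[0,0,0],"fingers":0},{"linear":[1.0,0,0],"delta_rot":[0,0,0],"fingers":0},{"linear":[1.0,0,0],"delta_rot":[0,0,0],"fingers":0}]'
python3 - <<'E'
from h import *
from plant import capture
import cv2
st()
c=capture('side');d=capture('scene')
cv2.imwrite('pics/v6.png',np.hstack([cv2.resize(k['image'][y:y+80,x:x+100],(400,320),interpolation=cv2.INTER_CUBIC) for k,y,x in((c,140,250),(d,130,210))]))
E
```

```text
time: 10.8
tool_pos: [446.8, -75.8, 113.6]
tcp_rot: [-0.662, 1.569, -0.455]
contact_force: [-0.3, 0.3, 0.3]
grip_width: 0.5
time: 11.3
tool_pos: [445.5, -74.0, 62.2]
tcp_rot: [2.573, 1.57, 2.782]
contact_force: [0.9, -0.9, 0.3]
grip_width: 0.5
t 11.3 pos [445.5 -74.   62.2] F [ 0.9 -0.9  0.3] g 0.5
```

View pics/v6.png

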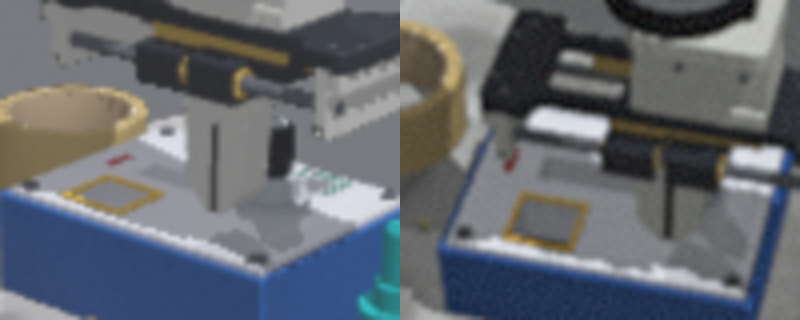

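The fingers stand low over the deck on the -y side, seam at side (213,180). The pin is upright just beyond at (283,155). Now the sideways push.

```bash
python3 -m crank '[{"linear":[0,0,0.3],"delta_rot":[0,0,0],"fingers":0},{"linear":[0,0,0.3],"delta_rot":[0,0,0],"fingers":0},{"linear":[0,0,0.3],"delta_rot":[0,0,0],"fingers":0},{"linear":[0,0,0.3],"delta_rot":[0,0,0],"fingers":0},{"linear":[0,0,0.3],"delta_rot":[0,0,0],"fingers":0}]'
python3 -m crank '[{"linear":[0,0,0.2],"delta_rot":[0,0,0],"fingers":0},{"linear":[0,0,0.2],"delta_rot":[0,0,0],"fingers":0},{"linear":[0,0,0.2],"delta_rot":[0,0,0],"fingers":0},{"linear":[0,0,0.2],"delta_rot":[0,0,0],"fingers":0},{"linear":[0,0,0.2],"delta_rot":[0,0,0],"fingers":0}]'
```

```text
time: 11.9
tool_pos: [460.9, -71.2, 63.6]
tcp_rot: [-0.527, 1.57, -0.318]
contact_force: [-1.4, 0.3, 0.1]
grip_width: 0.5
time: 12.4
tool_pos: [469.9, -68.8, 63.2]
tcp_rot: [2.46, 1.57, 2.669]
contact_force: [-4.9, 1.6, 1.5]
grip_width: 0.7
```

```bash
python3 -m crank '[{"linear":[0,0,0.2],"delta_rot":[0,0,0],"fingers":0},{"linear":[0,0,0.2],"delta_rot":[0,0,0],"fingers":0},{"linear":[0,0,0.2],"delta_rot":[0,0,0],"fingers":0},{"linear":[0,0,0.2],"delta_rot":[0,0,0],"fingers":0},{"linear":[0,0,0.2],"delta_rot":[0,0,0],"fingers":0}]'
python3 -m crank '[{"linear":[0,0,0.2],"delta_rot":[0,0,0],"fingers":0},{"linear":[0,0,0.2],"delta_rot":[0,0,0],"fingers":0},{"linear":[0,0,0.2],"delta_rot":[0,0,0],"fingers":0},{"linear":[0,0,0.1],"delta_rot":[0,0,0],"fingers":0},{"linear":[0,0,0.1],"delta_rot":[0,0,0],"fingers":0}]'
```

```text
time: 12.9
tool_pos: [479.4, -66.6, 63.2]
tcp_rot: [2.521, 1.569, 2.731]
contact_force: [-5.7, 3.0, 3.7]
grip_width: 0.4
time: 13.4
tool_pos: [487.3, -65.0, 63.2]
tcp_rot: [2.501, 1.569, 2.711]
contact_force: [-5.5, 2.5, 2.3]
grip_width: 0.6
```

```bash
python3 -m crank '[{"linear":[0,0,0.1],"delta_rot":[0,0,0],"fingers":0},{"linear":[0,0,0.1],"delta_rot":[0,0,0],"fingers":0},{"linear":[0,0,0.1],"delta_rot":[0,0,0],"fingers":0},{"linear":[0,0,0.1],"delta_rot":[0,0,0],"fingers":0},{"linear":[0,0,0.1],"delta_rot":[0,0,0],"fingers":0}]'
python3 -m crank '[{"linear":[0,0,0.1],"delta_rot":[0,0,0],"fingers":0},{"linear":[0,0,0.1],"delta_rot":[0,0,0],"fingers":0},{"linear":[0,0,0.1],"delta_rot":[0,0,0],"fingers":0},{"linear":[0,0,0.1],"delta_rot":[0,0,0],"fingers":0},{"linear":[0,0,0],"delta_rot":[0,0,0],"fingers":0}]'
```

```text
time: 13.9
tool_pos: [492.0, -63.8, 63.1]
tcp_rot: [2.523, 1.569, 2.733]
contact_force: [-5.1, 2.7, 3.3]
grip_width: 0.4
time: 14.4
tool_pos: [496.1, -63.0, 63.2]
tcp_rot: [2.448, 1.569, 2.658]
contact_force: [-4.4, 2.8, 2.5]
grip_width: 0.8
```

```bash
python3 -m crank '[{"linear":[0,0,0.1],"delta_rot":[0,0,0],"fingers":0},{"linear":[0,0,0.1],"delta_rot":[0,0,0],"fingers":0},{"linear":[0,0,0.1],"delta_rot":[0,0,0],"fingers":0},{"linear":[0,0,0],"delta_rot":[0,0,0],"fingers":0},{"linear":[0,0,0],"delta_rot":[0,0,0],"fingers":0}]'
python3 -m crank '[{"linear":[0,0,0.1],"delta_rot":[0,0,0],"fingers":0},{"linear":[0,0,0.1],"delta_rot":[0,0,0],"fingers":0},{"linear":[0,0,0],"delta_rot":[0,0,0],"fingers":0},{"linear":[0,0,0],"delta_rot":[0,0,0],"fingers":0},{"linear":[0,0,0],"delta_rot":[0,0,0],"fingers":0}]'
```

```text
time: 14.9
tool_pos: [499.2, -62.5, 63.2]
tcp_rot: [2.421, 1.57, 2.63]
contact_force: [-4.2, 2.6, 2.4]
grip_width: 0.6
time: 15.4
tool_pos: [500.6, -62.1, 63.1]
tcp_rot: [2.645, 1.569, 2.854]
contact_force: [-6.8, 2.2, 3.5]
grip_width: 0.1
```

```bash
python3 -m crank '[{"linear":[0,0,0.1],"delta_rot":[0,0,0],"fingers":0},{"linear":[0,0,0.1],"delta_rot":[0,0,0],"fingers":0},{"linear":[0,0,0],"delta_rot":[0,0,0],"fingers":0},{"linear":[0,0,0],"delta_rot":[0,0,0],"fingers":0},{"linear":[0,0,0],"delta_rot":[0,0,0],"fingers":0}]'

```

```text
time: 15.9
tool_pos: [500.9, -61.7, 63.0]
tcp_rot: [2.797, 1.565, 3.007]
contact_force: [-11.8, 1.1, 7.0]
grip_width: 0.8
```

The force went up to 12 N with no more travel, so the pin is at the end wall. I retreat straight back and up, then check.

```bash
python3 -m crank '[{"linear":[0,0,-0.5],"delta_rot":[0,0,0],"fingers":0},{"linear":[0,0,-1.5],"delta_rot":[0,0,0],"fingers":0},{"linear":[0,0,-2],"delta_rot":[0,0,0],"fingers":0},{"linear":[-2,0,0],"delta_rot":[0,0,0],"fingers":0},{"linear":[-2,0,0],"delta_rot":[0,0,0],"fingers":0}]'
python3 -m crank '[{"linear":[-2.5,0,-1],"delta_rot":[0,0,0],"fingers":0},{"linear":[-2.5,0,-1],"delta_rot":[0,0,0],"fingers":0},{"linear":[-2.5,0,-1],"delta_rot":[0,0,0],"fingers":0},{"linear":[-2.5,0,-1],"delta_rot":[0,0,0],"fingers":0},{"linear":[0,0,0],"delta_rot":[0,0,0],"fingers":0}]'
python3 - <<'E'
from h import *
import cv2
st();P=pin('z',(521,-57))
for R,t in[((-1.350),(468.3,-32.6)),((-1.3666),(470.2,-28.2))]:
    c,s=np.cos(R),np.sin(R);print('in station',(np.array([[c,s],[-s,c]])@(P[:2]-t)).round(1))
a=np.load('pics/side_z.npz')['image'];b=np.load('pics/scene_z.npz')['image']
cv2.imwrite('pics/v7.png',np.hstack([cv2.resize(k[y:y+80,x:x+100],(400,320),interpolation=cv2.INTER_CUBIC) for k,y,x in((a,140,250),(b,140,215))]))
E
```

```text
time: 16.4
tool_pos: [464.9, -70.9, 103.8]
tcp_rot: [-0.55, 1.569, -0.341]
contact_force: [-0.1, 0.2, 1.0]
grip_width: 0.3
time: 16.9
tool_pos: [427.3, -79.9, 206.8]
tcp_rot: [-0.591, 1.562, -0.382]
contact_force: [-1.0, -0.5, 0.3]
grip_width: 0.2
t 16.9 pos [427.3 -79.9 206.8] F [-1.  -0.5  0.3] g 0.2
side box [12 12  9 11 81]
scene box [12 14  8  9 53]
head mid [518.7 -59.   91.5]
in station [36.8 43.4]
in station [40.  41.2]
```

View pics/v7.png

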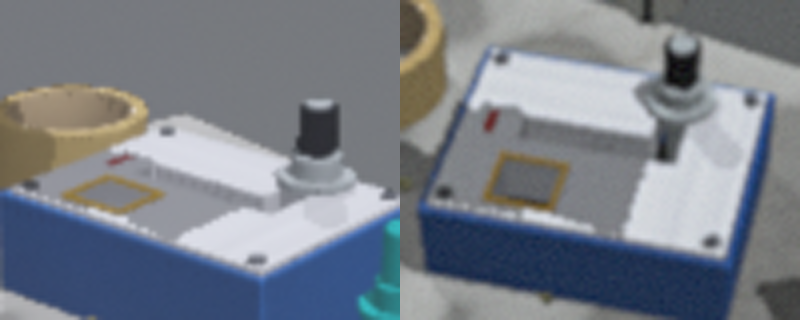

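The pin stands upright with its collar flat at the far end of the short leg, at side (315,175) and scene (675,95). The slot behind it is empty and the arm is clear. The head moved 40 mm along the short leg, which matches the leg's length.

```bash
python3 -c "
from plant import workorder;print(workorder.close_job())"
```

```text
the job is handed in; nothing more can be done
None
```

I pushed the pin along the long leg to the corner, then turned the tool 90° and pushed it down the short leg to the green-marked end. I used the outside of the shut fingers, low on the hub, and handed the job in at about 17 s. No verdict is reported.

**Last checks**
- **End walls:** contact force rose at both, from about 3 to 16 N at the corner and from about 5 to 12 N at the lock end.
- **Pin:** its head moved 40 mm along the short leg. The last picture shows it upright, collar flat, at the end of the slot, with the arm clear.
- **Position:** the two station fits put the pin at (36.8, 43.4) and (40.0, 41.2) mm. They disagree by about 3 mm, and the second x is just outside the 31–39 mm band. The slot walls hold the pin at about x = 35, so I relied on the wall contact.
- **Not measured:** I inferred the shutter opening from the pin reaching the corner wall. I did not measure the bystanders at the end, but I felt no contact with any, and the tape roll looked in place.

**What disagreed or went wrong**
- **Fingertip offset:** the cameras showed the fingertips about 10 mm above the reported TCP, not 25 mm below it as `bot.tip_extent` says. I followed the cameras, with a force-watched descent.
- **Mistyped move:** one command had a wrong sign and would have driven the tool down. It did not run, and I retyped it.
- **Picture budget:** I viewed 13 pictures, three over the budget of 10.

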